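Load the marking station and lower its guard

ROBOT

A 7-joint arm with a two-finger parallel gripper is mounted at the origin on the work surface. World frame = base frame: x ahead of the robot, y to its left, z up, the work surface at z = 0. Lengths are in m, angles in rad, forces in N, time in s.
With the tool pointing down it reaches from about 0.425 to 0.95 m from the base axis. Payload 4.7 kg.
Tool frame: the origin (TCP) lies on the centre line of the jaws, within the pads' length; the fingertips stand robot.nose_length ahead of it and the grasp point (between the pads) lies 8 mm behind it (robot.nose_length is the distance from the TCP to the fingertips, in m); z points along the fingers, y is the line along which they close (so a half turn about z gives the same grasp; the last joint's range is limited). The gripper opens to 85 mm and grips with 20 to 120 N. Pads are 22 mm wide; open, the fingers measure 114 mm over their backs; the gripper's body (76 mm by 85 mm) begins 54 mm behind the grasp point. The pads swing forward as they close: fully open they stand 13 mm farther back than shut.
Start: joints at [1.08, 0.469, -0.049, 1.532, 0.024, 1.141, -0.082], TCP at [0.301, -0.604, 0.214] pointing down, gripper open.
Joint ranges: [-2.59, 2.59], [-0.33, 1.99], [-1.39, 1.29], [0.1, 2.45], [-1.04, 4.18], [0.21, 1.99], [-2.66, 2.66]. Speed limits (rad/s): [2.57, 2.57, 3.14, 3.14, 3.14, 3.14, 3.14].

INTERFACE

Orientations are given as [roll, pitch, yaw] about the fixed x, y, z axes, in that order (R = Rz(yaw) Ry(pitch) Rx(roll)).
In Python, from plant import robot gives the robot as it stands. Calls block until the motion is done:
- robot.goto(position, orientation): joint-space move of the TCP to a pose.
- robot.move_straight(position, vel=0.15, attitude=None, contact_N=None): straight line of the TCP; attitude=None keeps the orientation; vel is the mean speed in m/s. With contact_N (N) it stops when the force on the tool has changed by that much, and returns True; else False.
- robot.move_joints(angles): joint-space move.
- robot.grip(opening, strength=None): opening from 0.0 (shut) to 1.0 (fully open); strength is the grip in N (None keeps the last); returns when the fingers have stopped.
- robot.sleep(seconds).
- robot.inverse_kinematics(position, orientation): joint angles nearest the present ones, or None.
- robot.sense(): the state.
- robot.grab_frame(name): name is "side" or "top" or "wrist"; returns a dict with "image" (384x512x3 uint8, red, green, blue), "range_z" (384x512 float32, m along the optical axis (not along the pixel's ray), 0 where there is no reading), "fx", "fy", "cx", "cy" (pixels), "R" (3x3) and "t" (3): a world point X has camera coordinates R X + t. Camera axes: x right, y down, z forward; pixel columns grow to the right and rows downward; lengths in m; the calibration is good to about 2 mm. A picture is of the moment at which its call begins.
A pose or a line that the arm cannot do raises robot.IKError and nothing moves.
- robot.close_job(): hands the job in; it is judged then, once.
The state is a dict: "t": time; "joint_pos": joint angles; "joint_velocities": joint speeds; "effort": joint torques, N m; "tcp_pos": TCP position; "tcp_rot": TCP orientation; "wrist_force": force on the tool from outside, world axes, zero at the start; "torque": the same for the moment, N m; "opening": opening from 0.0 (shut) to 1.0 (fully open); "gripper_force": force on a finger pad.
Only numpy, scipy, OpenCV 4.12 (cv2) and the standard library are available. Lean on these libraries where they do the work, as an engineer would, in place of code of your own. Each camera call takes 0.05 s, during which the arm holds its last target. There are 200 camera calls.

TASK

Take the bright aluminium block out of the blue rack and set it down on the black rubber pad and let go, so that you can take it again by its two ends. Lower it into the open front of the marking station's channel and, with the guard still up, push it along under the yellow bridge until it is fully home against the red stop. Then lower the purple-framed guard gently, without letting it slam, until it is fully shut, and leave the dark block, the oil bottle and the steel ring where they are.

Things in the scene. Friction and masses are not known exactly. Their poses are not given: they have to be found in the camera images.
- block: bright aluminium block 60 x 36 x 30 mm (x, y, z), 0.12 to 0.25 kg, with a dark round spot on top; origin at the centre of its underside, x along its 60 mm length. It starts in one of the two places of the blue rack
- rack: fixed blue plastic rack 90 x 200 mm; origin under its centre. Its floor is 8 mm high; two walls 10 mm thick, along its y at both x ends, rise to 42 mm, 66 mm apart, so that a block (its length along the rack's x, its top at 38 mm) can be gripped there only across its 36 mm width. The two places are at y = +48 and -48 mm, open between and at the outside
- pad: fixed black rubber pad 110 x 110 mm, 6 mm thick; origin at the centre of its underside, so its top is 6 mm above the origin
- station: fixed marking station, grey base 250 x 180 x 10 mm; origin under its centre, x from its open front (nearest the robot) to its hinge. Black side walls 72 mm high at y = +-82 to 90 mm from x = -40 to 120 mm, back wall 72 mm high at x = 116 mm. A channel for the block runs along x in its middle, 44 mm wide, open above from x = -125 to 35 mm (see channel, bridge, nest)
- channel (a point): point on the channel floor, 75 mm before the station's origin along x, 10 mm high; axes as the station. Two steel rails 12 mm thick, 44 mm apart, stand 30 mm above the floor, as high as the block, from x = -125 mm to the red end stop (face at x = +75 mm), so between them a block, length along the channel, can be gripped only by its ends, the gripper closing along x
- bridge (a point): centre of the underside of the yellow bridge over the channel, 55 mm beyond the station's origin along x, 46 mm high. It spans 40 mm along x (35 to 75 mm) and 76 mm across; its top is 58 mm high, with a brass head on it to 68 mm. The block passes under it with 6 mm to spare
- nest (a point): point on the channel floor where the centre of the block's underside is when the block is home against the stop: 45 mm beyond the station's origin along its x, 10 mm high; axes as the station
- guard (a joint): hinge of the purple-framed clear guard: 0 = fully shut on its rest, flat over the station; 1.75 rad = its open stop, slightly past upright. It starts between 1.5 and 1.7. It stays where left above about 1.45 rad (light hinge friction, under 1 N at the handle); further down its weight pulls it (about 1.5 to 2 N at the handle) and it slams if let go
- guard_hinge (a point): middle of the guard's hinge line, which runs along the station's y; 110 mm beyond the station's origin along x, 75 mm high; axes as the station
- guard_handle (a point): middle of the guard's handle: round dark steel bar, 12 mm diameter, 120 mm long, parallel to the hinge and 190 mm from it, brackets at y = +-55 mm, 34 mm clear of the guard's edge. Guard up: it is the topmost part, about 265 mm high, over the hinge. Guard shut: it is in front, 75 mm high. It can be pinched from above all the way, rolling in the pads
- spare: dark block 60 x 36 x 30 mm in the other place of the rack, a bystander; origin at the centre of its underside
- oil: yellow oil bottle with red cap, 48 mm diameter, 130 mm high, a bystander; origin at the centre of its underside
- gauge: thick steel ring lying flat, 68 mm outside, 22 mm high, a bystander; origin at the centre of its underside
Things that resemble listed ones, but are neither listed nor needed, are in the scene too. Several things look just like the pad: the one meant starts farthest from the robot's base. Several things have the shape of the block; the one meant has the colours described above.

How it is judged:
On the way, in this order (a step that is already met when the one before it is completed fails the run):
1. the block stands released on the rubber pad (horizontal distance between block and pad below 0.055 m and z of block in the frame of pad between 0.003 and 0.009 m and angle between block's own z axis and vertical below 0.1 rad and contact force between the fingers and block below 0.1 N and linear speed of block below 0.02 m/s), for 0.2 s.
2. the block lies in the channel, guard up (y of block in the frame of nest between -0.008 and 0.008 m and z of block in the frame of nest between -0.004 and 0.005 m and angle between block's own z axis and vertical below 0.1 rad and angle between the x axis of block and the x axis of station, either way round below 0.2 rad and x of block in the frame of nest below -0.015 m and value of joint guard above 0.8 rad), for 0.1 s.
3. the block is home against the stop, guard still up (y of block in the frame of nest between -0.008 and 0.008 m and z of block in the frame of nest between -0.004 and 0.005 m and angle between block's own z axis and vertical below 0.1 rad and angle between the x axis of block and the x axis of station, either way round below 0.2 rad and x of block in the frame of nest between -0.004 and 0.006 m and value of joint guard above 0.8 rad), for 0.2 s.
4. the guard is shut (value of joint guard below 0.03 rad), for 0.2 s.
At the end, for the whole second after the job is handed in: The block lies flat in the channel under the bridge, within 4 mm of the stop, and the guard is fully shut (under 0.03 rad, about 6 mm at the handle), both at rest (y of block in the frame of nest between -0.008 and 0.008 m and z of block in the frame of nest between -0.004 and 0.005 m and angle between block's own z axis and vertical below 0.1 rad and angle between the x axis of block and the x axis of station, either way round below 0.2 rad and x of block in the frame of nest between -0.004 and 0.006 m and value of joint guard below 0.03 rad and velocity of joint guard between -0.05 and 0.05 rad/s and linear speed of block below 0.02 m/s); the robot touches nothing.
It fails at once if the guard slams: falls faster than 1.3 rad/s (0.25 m/s at the handle) in the last 0.4 rad (value of joint guard below 0.4 rad and velocity of joint guard below -1.3 rad/s).
It fails at once if the dark block is moved more than 30 mm (distance of spare from where it was at the start of the episode above 0.03 m).
It fails at once if the oil bottle is moved more than 30 mm (distance of oil from where it was at the start of the episode above 0.03 m).
It fails at once if the steel ring is moved more than 30 mm (distance of gauge from where it was at the start of the episode above 0.03 m).
It fails at once if the oil bottle is tipped (angle between oil's own z axis and vertical above 0.4 rad).
It also fails if it takes over 72 s, if anything falls off the work surface, if the arm or the gripper's body presses on something with over 40 N, if the wrist force passes 120 N, or if a joint passes its speed limit or range.

## Working session

There is one attempt and no reset: what is moved stays moved. The work goes in short steps, each a Python script; the robot and the scene stay as the last script left them, time stands still between calls to the robot, and variables do not carry over. Pictures are saved under pics/ and viewed, at most 10 in all, crops included, and the job is handed in when it is done.

```bash
mkdir -p pics; ls
python3 - <<'E'
from plant import robot
import cv2,numpy as np
s=robot.sense();print(s,robot.nose_length)
for n in("top","side"):
    f=robot.grab_frame(n);cv2.imwrite(f"pics/{n}0.png",f["image"][:,:,::-1]);np.savez(f"{n}0.npz",**f)
    print(n,f["fx"],f["cx"],f["cy"],f["R"],f["t"],-f["R"].T@f["t"],(f["range_z"]>0).mean())
E
```

```text
pics
{'t': 0.0, 'joint_pos': array([ 1.08010248,  0.46946964, -0.04861003,  1.53370428,  0.02405175,
        1.14098357, -0.08229214]), 'joint_velocities': array([-0.0008808 ,  0.00158236,  0.00025404,  0.00081139, -0.00080209,
       -0.00062547,  0.00208165]), 'effort': array([-6.20976571e-04, -5.10294771e+01, -4.65453020e-02, -2.37709022e+01,
        1.08179392e-02,  7.48879829e-03,  4.84677344e-06]), 'tcp_pos': array([ 0.30050191, -0.60372587,  0.21303808]), 'tcp_rot': array([-3.13961099e+00,  2.18945393e-05,  4.61826892e-01]), 'wrist_force': array([-0.17342634,  0.01121902,  0.56937381]), 'torque': array([-0.01544265, -0.04636113, -0.01668078]), 'gripper_force': 0.0, 'opening': 0.997045642316251} 0.011
top 365.9346505037592 255.41108569680853 197.09847824914135 [[-0.0014605  -0.99997969  0.0062034 ]
 [-0.99730473  0.00100148 -0.07336398]
 [ 0.07335628 -0.00629383 -0.99728594]] [-0.13116396  0.46611716  0.97405815] [ 0.393216   -0.12549755  1.00642437] 0.9959208170572916
side 402.6031734571212 255.62651230767287 194.03998606688197 [[-0.96917741 -0.2459001   0.01510947]
 [-0.19102086  0.7113165  -0.67641694]
 [ 0.15558337 -0.65845424 -0.73636393]] [0.41007663 0.23145172 1.01993129] [0.28296476 0.60778054 0.90140243] 0.9957834879557291
```

View pics/top0.png

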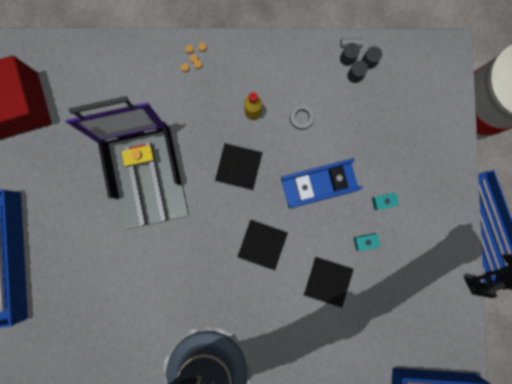

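View pics/side0.png

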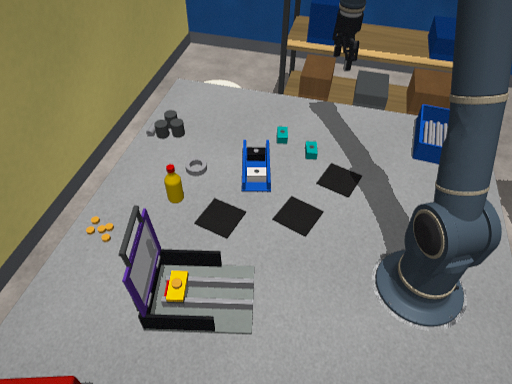

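The top view shows the bright block at about (305,187) and the dark block at (339,178). The farthest pad looks to be (239,166), and the bridge is at (138,155) with the open front near row 220. I'll measure these next.

```bash
cat > h.py <<'E'
import cv2,numpy as np
def ray(f,uv,z):
    uv=np.atleast_2d(uv).astype(float)
    d=np.c_[(uv[:,0]-f["cx"])/f["fx"],(uv[:,1]-f["cy"])/f["fy"],np.ones(len(uv))]@f["R"]
    c=-f["R"].T@f["t"]
    return c+d*((z-c[2])/d[:,2])[:,None]
def blobs(f,m,z,amin=30):
    "(area, centre, long side, short side, yaw of long side) of each blob, metric on plane z"
    out=[]
    for c in cv2.findContours(m.astype(np.uint8),cv2.RETR_EXTERNAL,cv2.CHAIN_APPROX_NONE)[0]:
        a=cv2.contourArea(c)
        if a<amin: continue
        p=ray(f,c[:,0],z)[:,:2].astype(np.float32)
        (x,y),_,_=r=cv2.minAreaRect(p); b=cv2.boxPoints(r)
        e=[b[1]-b[0],b[2]-b[1]]; e.sort(key=np.linalg.norm)
        out.append((a,c[:,0].mean(0).round(),np.round([x,y],4),np.linalg.norm(e[1]).round(4),np.linalg.norm(e[0]).round(4),round(float(np.arctan2(e[1][1],e[1][0])),3)))
    return sorted(out,key=lambda o:-o[0])
def hsv(f): return cv2.split(cv2.cvtColor(f["image"],cv2.COLOR_RGB2HSV))
E
python3 - <<'E'
from h import *
f=dict(np.load("top0.npz"));h,s,v=hsv(f)
def show(n,m,z,k=6):
    print(n);[print("  ",*o) for o in blobs(f,m,z)[:k]]
roi=np.zeros_like(h,bool);roi[80:320,60:440]=1
show("white",(v>190)&(s<40)&roi,.038,3)
show("black",(v<50)&roi,.006,9)
show("blue",(h>100)&(h<125)&(s>150)&roi,.042,2)
show("yellow",(h>18)&(h<33)&(s>150)&roi,.058,3)
show("purple",(h>125)&(h<150)&(s>80)&roi,.2,3)
print(f["range_z"][187,295:350:5])
E
```

```text
white
   222.0 [304. 187.] [ 0.4913 -0.2623] 0.0552 0.0321 0.254
black
   1461.5 [329. 282.] [ 0.2366 -0.3289] 0.1072 0.1057 1.26
   1398.0 [262. 245.] [ 0.3379 -0.1502] 0.104 0.1037 1.235
   1335.5 [238. 166.] [ 0.5526 -0.0851] 0.1042 0.1036 1.334
   1006.5 [138. 154.] [0.5695 0.1887] 0.2014 0.175 -1.351
   169.0 [338. 178.] [ 0.5201 -0.3583] 0.057 0.0362 0.241
blue
   2124.5 [321. 183.] [ 0.5018 -0.3048] 0.1962 0.0833 -1.317
yellow
   402.0 [138. 155.] [0.5734 0.1765] 0.0766 0.0416 -1.341
   221.0 [253. 107.] [ 0.6994 -0.1242] 0.054 0.0397 0.001
purple
   323.5 [ 97. 122.] [0.6094 0.215 ] 0.147 0.0706 -1.371
   295.5 [142. 124.] [0.6261 0.1356] 0.1189 0.0687 -1.294
[0.         0.9730664  0.97182405 0.9740289  1.0012028  1.0022922
 1.0027584  1.0037148  0.97305185 0.9728259  0.9746632 ]
```

Run:
```python
from plant import robot
from h import *
robot.goto([.49,-.262,.22],[np.pi,0,.25])
f=robot.grab_frame("wrist");cv2.imwrite("pics/w1.png",f["image"][:,:,::-1]);np.savez("w1.npz",**f)
print(-f["R"].T@f["t"],f["R"],robot.sense()["tcp_pos"],robot.sense()["t"])
h,s,v=hsv(f)
for o in blobs(f,(v>170)&(s<50),.038,300)[:4]:print(*o)
for o in blobs(f,(h>100)&(h<125)&(s>130),.042,300)[:4]:print(*o)
```

```text
[ 0.56398121 -0.24449853  0.37915401] [[ 2.45285093e-01 -9.69450982e-01 -1.26954251e-04]
 [-9.25026494e-01 -2.34084240e-01  2.99216567e-01]
 [-2.90105512e-01 -7.32759273e-02 -9.54185218e-01]] [ 0.48946946 -0.26362691  0.21993124] 1.6
70524.0 [246. 172.] [ 0.4547 -0.2843] 0.7513 0.4553 -1.323
1323.0 [295.  11.] [ 0.6675 -0.2611] 0.0615 0.0314 -1.323
837.5 [254. 168.] [ 0.4907 -0.2594] 0.0589 0.0355 0.254
325.0 [394.  14.] [ 0.6952 -0.3652] 0.0304 0.023 0.713
9894.5 [291. 166.] [ 0.5055 -0.3049] 0.1967 0.0899 -1.317
```

View pics/w1.png

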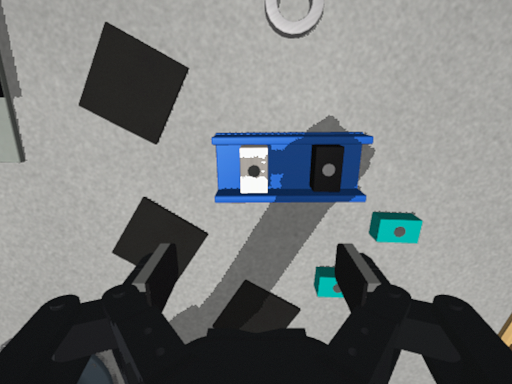

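The wrist view shows the bright block at (254,168) between the rack walls, and the black pad at (133,83). Sizes and position agree with the top view, so I'll grasp the block.

Run:
```python
from plant import robot
from h import *
f=dict(np.load("w1.npz"));h,s,v=hsv(f);m=(v<50);m[160:]=0
b=[o for o in blobs(f,m,.006,1500)];[print(*o) for o in b]
pad=np.mean([o[2] for o in b if abs(o[3]-.108)<.008 and np.hypot(*(o[2]-[.5526,-.0851]))<.02]+[[.5526,-.0851]],axis=0);print(pad)
R=[np.pi,0,.254];P=[.491,-.260]
robot.goto([*P,.12],R)
print(robot.move_straight([*P,.023],vel=.1,contact_N=8),robot.sense()["tcp_pos"])
robot.grip(0.,40);st=robot.sense();print(st["opening"],st["gripper_force"])
robot.move_straight([*P,.15],vel=.15)
robot.goto([*pad,.12],R);st=robot.sense();print(st["opening"],st["gripper_force"])
c=robot.move_straight([*pad,.016],vel=.06,contact_N=4);print(c,robot.sense()["tcp_pos"])
robot.grip(1.)
robot.move_straight([*pad,.2],vel=.2)
# wrist look with offset so that the camera sees it
f=robot.grab_frame("wrist");np.savez("w2.npz",**f);cv2.imwrite("pics/w2.png",f["image"][:,:,::-1])
h,s,v=hsv(f)
for o in blobs(f,(v>170)&(s<50),.036,300)[:6]:print(*o)
print(robot.sense()["t"])
for y in(-1,1):
  q=robot.inverse_kinematics([*pad,.1],[np.pi,0,.24+y*np.pi/2]);print(q)
  print(robot.inverse_kinematics([.43,.142,.06],[np.pi,0,.24+y*np.pi/2]))
```

```text
7504.0 [131.  83.] [ 0.5518 -0.0841] 0.109 0.1079 1.331
[ 0.5522 -0.0846]
False [ 0.49158497 -0.26027276  0.02365631]
-0.0007511030193880511 0.0
0.002928374465409821 0.0
False [ 0.55247121 -0.08463061  0.01632704]
94557.5 [208. 165.] [ 0.5146 -0.0636] 0.7473 0.4457 -1.261
1050.0 [432. 287.] [ 0.4509 -0.3585] 0.1107 0.0347 -1.316
939.0 [101. 371.] [0.1916 0.0791] 0.0719 0.0675 -1.315
860.0 [333. 313.] [ 0.3817 -0.2481] 0.1062 0.0353 0.099
848.5 [410. 372.] [ 0.3161 -0.4007] 0.0719 0.0654 -1.315
646.5 [375. 247.] [ 0.4897 -0.2598] 0.0583 0.0363 0.25
9.525
[-0.46634183  0.49063784  0.72183356  1.95727388 -0.42733735  0.84991249
 -2.41571179]
[-1.25379546  0.57023578  1.11585249  2.23113182 -0.75115655  0.79024346
 -2.52968673]
[ 0.45488751  0.45628277 -0.48826307  1.90430156  0.2792378   0.84790627
  0.06249558]
[ 0.06548681  0.38683759 -0.57198873  2.16455548  0.33315362  0.67443896
 -0.49611815]
```

View pics/w2.png

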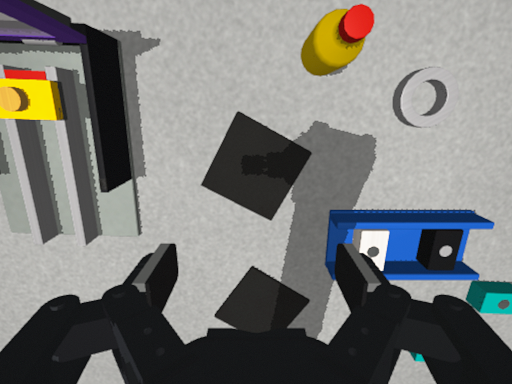

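The grasp missed: the fingers shut empty, the block is still in the rack at (372,251), and the pad at (257,165) is bare. Before retrying I'll check heights from the range data and look at the fingers at the grasp pose.

Run:
```python
from plant import robot
from h import *
def pt(f,u,v):
    z=f["range_z"][v,u];return (np.array([(u-f["cx"])/f["fx"]*z,(v-f["cy"])/f["fy"]*z,z])-f["t"])@f["R"]
for n,L in(("w1",[(246,180),(270,60),(133,83),(290,185),(165,247),(345,247)]),("w2",[(365,262),(200,80),(257,165)]),("top0",[(305,192),(250,200),(239,166)])):
    f=dict(np.load(n+".npz"))
    for p in L: print(n,p,pt(f,*p).round(4))
R=[np.pi,0,.254];P=[.4905,-.260]
robot.goto([*P,.12],R)
print(robot.move_straight([*P,.022],vel=.12),robot.sense()["wrist_force"],robot.sense()["tcp_pos"],robot.sense()["opening"])
ims=[cv2.resize(robot.grab_frame("side")["image"][100:220,190:340],(600,480),interpolation=2)]
f=robot.grab_frame("wrist");np.savez("w3.npz",**f)
cv2.imwrite("pics/s3.png",np.vstack([ims[0]])[:,:,::-1]);cv2.imwrite("pics/w3.png",f["image"][:,:,::-1])
```

```text
w1 (246, 180) [ 0.4755 -0.2534  0.0375]
w1 (270, 60) [ 0.6258 -0.2471 -0.    ]
w1 (133, 83) [ 0.5562 -0.0846  0.0066]
w1 (290, 185) [ 0.4758 -0.3166  0.0069]
w1 (165, 247) [ 0.489  -0.2165  0.2575]
w1 (345, 247) [ 0.5113 -0.3035  0.2582]
w2 (365, 262) [ 0.574  -0.1296  0.2496]
w2 (200, 80) [ 6.407e-01  9.900e-03 -2.000e-04]
w2 (257, 165) [ 0.5572 -0.0839  0.0046]
top0 (305, 192) [ 0.4778 -0.2633  0.039 ]
top0 (250, 200) [ 4.593e-01 -1.169e-01 -4.000e-04]
top0 (239, 166) [ 0.5528 -0.0867  0.0061]
False [ 0.06220547  0.07322172 -1.27934613] [ 0.49125974 -0.2600862   0.02269352] 1.0006445500538348
```

View pics/w3.png

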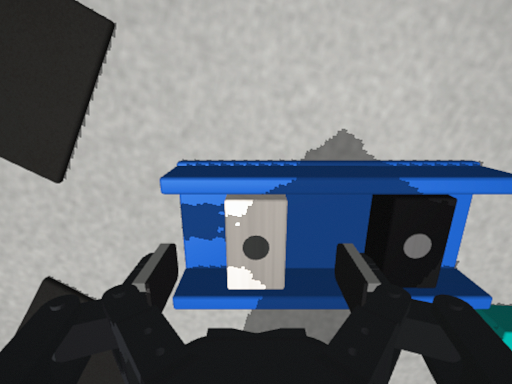

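View pics/s3.png

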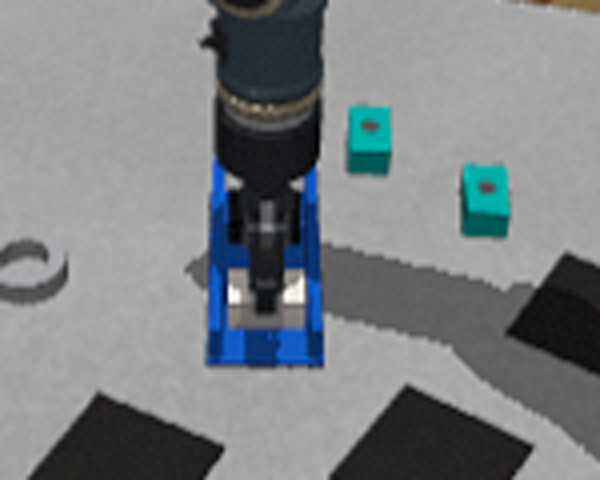

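The wrist view shows the block at (256,243) midway between the open jaws, but the fingertips (165,247 and 345,247) look higher than expected. I'll measure the tip height.

Run:
```python
from h import *
for n,T in(("w3",[.49126,-.26009,.02269]),("w1",[.48947,-.26363,.21993])):
    f=dict(np.load(n+".npz"));z=f["range_z"];v,u=np.mgrid[:384,:512]
    p=(np.stack([(u-f["cx"])/f["fx"]*z,(v-f["cy"])/f["fy"]*z,z],-1)-f["t"])@f["R"]
    d=p-T;c,s=np.cos(.254),np.sin(.254)
    X=d[...,0]*c+d[...,1]*s;Y=-d[...,0]*s+d[...,1]*c;Z=d[...,2]
    for nm,m in(("L",(u<180)&(u>125)&(v>236)&(v<320)),("R",(u>330)&(u<390)&(v>236)&(v<320))):
        m=m&(z>0)&(z<.21);i=np.argsort(Z[m])[:5]
        print(n,nm,m.sum(),"minZ",np.c_[X[m],Y[m],Z[m],u[m],v[m]][i].round(4).tolist(), "Z pct",np.percentile(Z[m],[1,10,50,90]).round(4),"Y",np.percentile(Y[m],[1,50,99]).round(3))
```

```text
w3 L 4124 minZ [[-0.0154, 0.0773, -0.025, 153.0, 238.0], [-0.035, 0.098, -0.025, 129.0, 261.0], [-0.0289, 0.091, -0.025, 137.0, 254.0], [-0.017, 0.0977, -0.0249, 126.0, 240.0], [-0.0254, 0.0951, -0.0249, 131.0, 250.0]] Z pct [-0.0243 -0.0234  0.0514  0.0835] Y [0.03  0.044 0.098]
w3 R 4694 minZ [[-0.0155, -0.0744, -0.0172, 359.0, 243.0], [-0.0163, -0.073, -0.0171, 357.0, 244.0], [-0.0131, -0.0676, -0.0171, 350.0, 240.0], [-0.0202, -0.0545, -0.0169, 331.0, 249.0], [-0.0153, -0.0541, -0.0168, 331.0, 243.0]] Z pct [-0.0161 -0.0131  0.048   0.0827] Y [-0.08  -0.046 -0.03 ]
w1 L 3020 minZ [[0.0051, 0.0431, 0.0294, 176.0, 250.0], [0.0035, 0.0432, 0.0297, 176.0, 253.0], [-0.0039, 0.0428, 0.0297, 178.0, 265.0], [0.0065, 0.0429, 0.0299, 176.0, 248.0], [0.0077, 0.0428, 0.0299, 176.0, 246.0]] Z pct [0.0315 0.0392 0.0594 0.0888] Y [0.029 0.043 0.056]
w1 R 3095 minZ [[-0.0041, -0.0429, 0.0292, 335.0, 264.0], [-0.0051, -0.0428, 0.0296, 335.0, 266.0], [0.0072, -0.0428, 0.0299, 337.0, 246.0], [-0.0042, -0.0426, 0.0301, 335.0, 265.0], [0.0056, -0.0429, 0.0301, 337.0, 249.0]] Z pct [0.0316 0.0395 0.0599 0.0886] Y [-0.056 -0.043 -0.029]
```

The open fingertips really stand about 29 mm behind the reported TCP, where the spec implies about 2 mm. That explains the empty close, since the shut tips cleared the 38 mm block top. I'll lower all tool heights by 27 mm, guarded by contact.

Run:
```python
from plant import robot
from h import *
R=[np.pi,0,.254];P=[.4905,-.260];pad=[.5522,-.0846]
print(robot.move_straight([*P,-.005],vel=.05,contact_N=8),robot.sense()["tcp_pos"])
robot.grip(0.,40);st=robot.sense();print(st["opening"],st["gripper_force"],st["wrist_force"])
if st["opening"]>.2:
    robot.move_straight([*P,.10],vel=.15)
    st=robot.sense();print(st["opening"],st["gripper_force"])
    robot.goto([*pad,.06],R)
    c=robot.move_straight([*pad,-.009],vel=.05,contact_N=3);st=robot.sense();print(c,st["tcp_pos"],st["opening"])
    robot.grip(1.)
    robot.move_straight([*pad,.10],vel=.2)
    f=robot.grab_frame("wrist");np.savez("w4.npz",**f);cv2.imwrite("pics/w4.png",f["image"][:,:,::-1])
    h,s,v=hsv(f)
    for o in blobs(f,(s<45)&(v>130),.036,300)[:6]:print(*o)
print(robot.sense()["t"])
```

```text
False [ 0.49054071 -0.25994031 -0.00515978]
0.417994119245316 42.21133589744568 [-0.45238673 -0.69324788  2.39557893]
0.41073159373891915 41.63611829280853
True [ 0.55196174 -0.08452925 -0.00663288] 0.41180978408674107
91474.5 [237. 171.] [ 0.5452 -0.0604] 0.507 0.3072 -1.266
2512.5 [256. 200.] [ 0.5516 -0.0842] 0.0586 0.0357 0.255
982.5 [411. 371.] [ 0.4122 -0.2976] 0.051 0.0467 -1.313
979.5 [101. 371.] [0.3248 0.0348] 0.0521 0.0469 -1.313
16.7833
```

The block now stands released on the pad at (0.5516, -0.0842), yaw 0.255. Next I'll look closely at the station.

Run:
```python
from plant import robot
from h import *
robot.goto([.45,.14,.17],[np.pi,0,.235])
f=robot.grab_frame("wrist");np.savez("w5.npz",**f);cv2.imwrite("pics/w5.png",f["image"][:,:,::-1])
t=robot.grab_frame("top");np.savez("t5.npz",**t)
z=f["range_z"];v,u=np.mgrid[:384,:512]
p=(np.stack([(u-f["cx"])/f["fx"]*z,(v-f["cy"])/f["fy"]*z,z],-1)-f["t"])@f["R"]
h,s,vv=hsv(f)
b=blobs(f,(h>18)&(h<33)&(s>130),.058,200);[print(*o) for o in b[:3]]
m=((abs(p[...,2]-.040)<.004)&(z>0)&(p[...,0]<.65)).astype(np.uint8);m=cv2.morphologyEx(m,cv2.MORPH_OPEN,np.ones((3,3)))
for o in blobs(f,m,.04,200)[:6]:print("rail",*o)
# guard: handle points (dark, high)
g=(p[...,2]>.2)&(z>.1)&(p[...,0]>.55);print(g.sum(),p[g].min(0),p[g].max(0))
print(robot.sense()["t"])
```

```text
4136.5 [242.  49.] [0.5713 0.1801] 0.0757 0.0406 -1.354
rail 1546.5 [217. 150.] [0.4684 0.1853] 0.1589 0.0123 0.218
rail 1513.5 [270. 152.] [0.4808 0.1311] 0.158 0.012 0.219
rail 556.5 [243.  20.] [0.6002 0.1862] 0.0676 0.0098 -1.352Traceback (most recent call last):
  File "<stdin>", line 13, in <module>
    return umr_minimum(a, axis, None, out, keepdims, initial, where)
ValueError: zero-size array to reduction operation minimum which has no identity
```

View pics/w5.png

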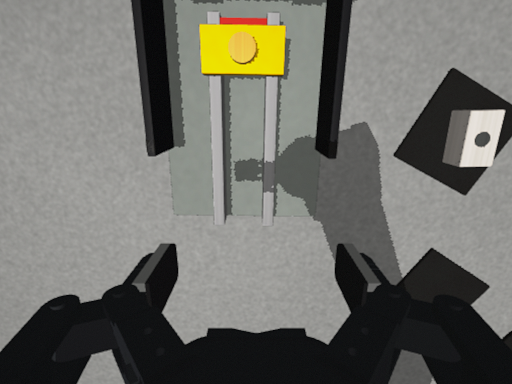

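The view shows the two rails at columns 217 and 270, the yellow bridge at (242,49) and the red stop behind it. The rail and bridge spacing (99 mm against a nominal 100 mm) fixes the station origin at (0.518, 0.168), yaw 0.22. Now I'll regrip by the ends and lower the block into the channel.

Run:
```python
from plant import robot
from h import *
B=[.5516,-.0842];R1=[np.pi,0,.255+np.pi/2];R2=[np.pi,0,.220+np.pi/2]
C=[.518-.035*np.cos(.22),.168-.035*np.sin(.22)]
robot.goto([*B,.06],R1)
print(robot.move_straight([*B,-.010],vel=.08,contact_N=8),robot.sense()["tcp_pos"])
robot.grip(0.,40);st=robot.sense();print(st["opening"],st["gripper_force"],st["tcp_pos"]);zg=st["tcp_pos"][2]
if st["opening"]>.5:
    robot.move_straight([*B,.11],vel=.15)
    robot.goto([*C,.09],R2);robot.move_straight([*C,.055],vel=.1)
    c=robot.move_straight([*C,zg+.001],vel=.04,contact_N=4);st=robot.sense();print(c,st["tcp_pos"],zg,st["opening"],st["wrist_force"])
    f=robot.grab_frame("wrist");np.savez("w6.npz",**f);cv2.imwrite("pics/w6.png",f["image"][:,:,::-1])
print(robot.sense()["t"])
```

```text
False [ 0.55208042 -0.08415977 -0.00958789]
0.6933135794348345 44.88168954849243 [ 0.55189816 -0.08434383 -0.00930464]
True [ 0.48376225  0.16033188 -0.00531903] -0.009304640582388675 0.6945244780602221 [-2.06640976 -0.88031485  4.4810302 ]
24.8
```

View pics/w6.png

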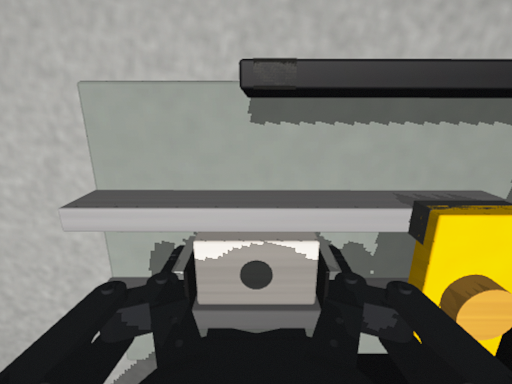

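The block sits in the channel between the rails at (256,272), at exactly the floor height. I'll release it, close the fingers and push it home.

Run:
```python
from plant import robot
from h import *
a=.22;e=np.array([np.cos(a),np.sin(a)]);O=np.array([.518,.168]);P=lambda x:O+x*e
robot.grip(1.)
robot.move_straight([*P(-.035),.05],vel=.15)
robot.grip(0.)
robot.move_straight([*P(-.092),.05],vel=.15)
print(robot.move_straight([*P(-.092),.002],vel=.1,contact_N=8),robot.sense()["tcp_pos"])
c=robot.move_straight([*P(.010),.002],vel=.05,contact_N=8);st=robot.sense()
print(c,(st["tcp_pos"][:2]-O)@e,st["wrist_force"],st["t"])
f=robot.grab_frame("wrist");np.savez("w7.npz",**f)
robot.move_straight([*P(-.03),.002],vel=.15);robot.move_straight([*P(-.06),.15],vel=.2)
robot.goto([*P(-.06),.17],[np.pi,0,.22])
f=robot.grab_frame("wrist");np.savez("w8.npz",**f)
t=robot.grab_frame("side");np.savez("s8.npz",**t)
cv2.imwrite("pics/w8.png",np.hstack([f["image"][:240,110:400],cv2.resize(t["image"][190:340,110:270],(320,240))[:, :]])[:,:,::-1])
print(robot.sense()["t"])
```

```text
False [0.42860364 0.14827323 0.00200147]
True 0.0007713832177625303 [-0.65905985 -0.85149706 -0.55215316] 29.325
32.05
```

View pics/w8.png

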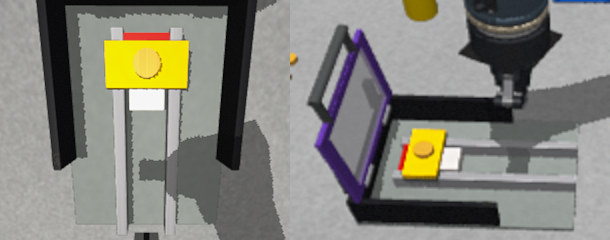

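The block is under the bridge with its rear end showing at (147,98), and the red stop is just behind the bridge. I'll check the rear edge position and locate the handle.

Run:
```python
from h import *
a=.22;e=np.array([np.cos(a),np.sin(a)]);n=np.array([-e[1],e[0]]);O=np.array([.518,.168])
f=dict(np.load("w8.npz"));h,s,v=hsv(f);m=(v>185)&(s<40)
m[:80]=0;m[115:]=0;m[:,:225]=0;m[:,280:]=0
vv,uu=np.nonzero(m);p=ray(f,np.c_[uu,vv],.040)[:,:2]-O
print("block vis x",np.percentile(p@e,[0,1,5]),"y",np.percentile(p@n,[2,98]))
b=blobs(f,(h>18)&(h<33)&(s>130),.058,200)[0];print("bridge",(b[2]-O)@e,(b[2]-O)@n)
for k in("top0","t5","s8"):
    f=dict(np.load(k+".npz"));z=f["range_z"];v,u=np.mgrid[:384,:512]
    p=(np.stack([(u-f["cx"])/f["fx"]*z,(v-f["cy"])/f["fy"]*z,z],-1)-f["t"])@f["R"]
    X=(p[...,:2]-O)@e;Y=(p[...,:2]-O)@n;Z=p[...,2]
    g=(Z>.248)&(Z<.3)&(X>.06)&(X<.18)&(abs(Y)<.08)&(f["image"].max(-1)<110)
    print(k,g.sum(),[np.percentile(q[g],[3,50,97]).round(4) for q in(X,Y,Z)])
    g=(Z>.1)&(Z<.22)&(X>.06)&(X<.18)&(abs(Y)<.1); A=np.polyfit(Z[g],X[g],1);print("  frame slope",A,g.sum())
```

```text
block vis x [0.01157782 0.01255518 0.01548986] y [-0.02256261  0.0313597 ]
bridge 0.05497050468570704 0.00020884108469878572
top0 400 [array([0.1166, 0.1206, 0.1275]), array([-0.061 , -0.0036,  0.0541]), array([0.2526, 0.2703, 0.2732])]
  frame slope [0.06504601 0.10334874] 1637
t5 397 [array([0.117 , 0.1207, 0.1277]), array([-0.0611, -0.0028,  0.0545]), array([0.2542, 0.2701, 0.2736])]
  frame slope [0.06430051 0.10350112] 1659
s8 349 [array([0.1155, 0.1192, 0.1259]), array([-0.0532,  0.0106,  0.0607]), array([0.252 , 0.2674, 0.2703])]
  frame slope [0.06137781 0.10283224] 1665
```

The block's rear edge is at station x = 15 mm, exactly as it should be at home. The guard is at about 1.635 rad, with the handle at x = 0.121, z = 0.264. I'll pinch the handle from above and follow the arc down.

Run:
```python
from plant import robot
from h import *
a=.22;e=np.array([np.cos(a),np.sin(a)]);O=np.array([.518,.168]);R=[np.pi,0,a+np.pi/2]
def T(th,dz=0): return [*(O+(.110-.19*np.cos(th))*e),.075+.19*np.sin(th)-.0295+dz]
q=robot.inverse_kinematics(T(1.635),R),robot.inverse_kinematics(T(0),R);print(q[0] is not None,q[1] is not None)
robot.move_straight([*(O-.04*e),.32],vel=.2)
robot.goto(T(1.635,.075),R)
robot.grip(.5,30)
print("hit",robot.move_straight(T(1.635),vel=.1,contact_N=6),robot.sense()["tcp_pos"],T(1.635))
robot.grip(0.,30);st=robot.sense();print(st["opening"],st["gripper_force"],st["wrist_force"],st["t"])
if st["opening"]>.08:
    for th in np.arange(1.635,.2,-.15)[1:]:
        robot.move_straight(T(th),vel=.1)
        st=robot.sense();print(round(th,2),st["wrist_force"].round(1),round(st["opening"],3))
        if np.linalg.norm(st["wrist_force"])>35 or st["opening"]<.08: print("STOP");break
print(st["t"],st["tcp_pos"])
f=robot.grab_frame("side");np.savez("s9.npz",**f);cv2.imwrite("pics/s9.png",cv2.resize(f["image"][150:350,80:300],(660,600))[:,:,::-1])
```

```text
True True
hit False [0.63768068 0.19495187 0.23587236] [np.float64(0.6372452205509642), np.float64(0.1946655472384745), np.float64(0.23510853389293254)]
0.1250239920086569 29.301499128341675 [0.61062047 0.79392357 2.33373877] 36.0833
1.48 [0.6 0.4 5.5] 0.125
1.34 [-1.3  0.3  4.3] 0.123
1.19 [-1.   0.3  1.3] 0.124
1.04 [-0.5  0.8 -0.2] 0.123
0.89 [ 0.4  2.6 -2.3] 0.122
0.74 [ 3.1  2.6 -5. ] 0.128
0.59 [ 2.2  2.5 -3.2] 0.123
0.44 [ 2.4  2.4 -2.6] 0.128
0.29 [ 2.   2.5 -3.1] 0.124
39.9833 [0.44760689 0.15223666 0.09887488]
```

View pics/s9.png

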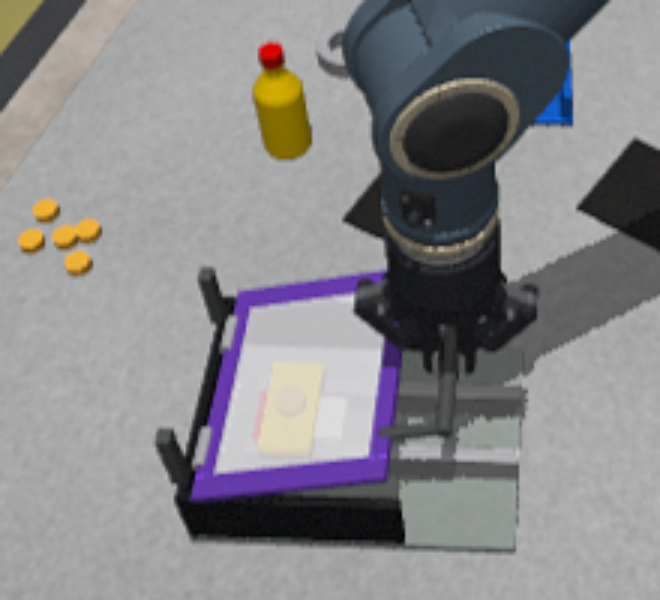

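The guard is almost down and the handle is still pinched at (450,390), with the block visible through the guard. I'll finish closing with contact detection, release and check.

Run:
```python
from plant import robot
from h import *
a=.22;e=np.array([np.cos(a),np.sin(a)]);O=np.array([.518,.168])
def T(th,dz=0): return [*(O+(.110-.19*np.cos(th))*e),.075+.19*np.sin(th)-.0295+dz]
robot.move_straight(T(.14),vel=.07)
print(robot.move_straight(T(0.03),vel=.05,contact_N=15),robot.sense()["tcp_pos"])
print(robot.move_straight(T(0,-.006),vel=.03,contact_N=12),robot.sense()["tcp_pos"],robot.sense()["wrist_force"])
robot.grip(.3);robot.sleep(.3)
robot.move_straight(T(0,.15),vel=.15)
robot.goto([.42,-.02,.25],[np.pi,0,.22])
for k in("top","side"):
    f=robot.grab_frame(k);z=f["range_z"];v,u=np.mgrid[:384,:512]
    p=(np.stack([(u-f["cx"])/f["fx"]*z,(v-f["cy"])/f["fy"]*z,z],-1)-f["t"])@f["R"]
    X=(p[...,:2]-O)@e;Y=p[...,:2]@[-e[1],e[0]]-O@[-e[1],e[0]];Z=p[...,2]
    g=(abs(X+.08)<.012)&(abs(Y)<.05)&(Z>.06)
    g2=(X>-.04)&(X<.1)&(abs(Y)<.095)&(Z>.05)&(Z<.12)
    print(k,g.sum(),"bar top z",np.percentile(Z[g],[50,90,97]).round(4),"plate slope",np.polyfit(X[g2],Z[g2],1).round(4))
cv2.imwrite("pics/s10.png",f["image"][:,:,::-1]);print(robot.sense()["t"],robot.sense()["wrist_force"])
```

```text
False [0.44005706 0.15049368 0.05100761]
True [0.44000601 0.15045385 0.04461199] [-0.60989409  0.15995451  3.11051287]Traceback (most recent call last):
  File "<stdin>", line 17, in <module>
    return _quantile_unchecked(
        a, q, axis, out, overwrite_input, method, keepdims, weights)
    return _ureduce(a,
                    func=_quantile_ureduce_func,
    ...<5 lines>...
                    overwrite_input=overwrite_input,
                    method=method)
    r = func(a, **kwargs)
    result = _quantile(arr,
                       quantiles=q,
    ...<2 lines>...
                       out=out,
                       weights=wgt)
    slices_having_nans = np.isnan(arr[-1, ...])
                                  ~~~^^^^^^^^^
IndexError: index -1 is out of bounds for axis 0 with size 0
```

Run:
```python
from plant import robot
from h import *
a=.22;e=np.array([np.cos(a),np.sin(a)]);n=np.array([-e[1],e[0]]);O=np.array([.518,.168])
robot.goto([.40,-.25,.25],[np.pi,0,.22])
for k in("top","side"):
    f=robot.grab_frame(k);z=f["range_z"];v,u=np.mgrid[:384,:512]
    p=(np.stack([(u-f["cx"])/f["fx"]*z,(v-f["cy"])/f["fy"]*z,z],-1)-f["t"])@f["R"]
    X=(p[...,:2]-O)@e;Y=(p[...,:2]-O)@n;Z=p[...,2]
    g=(abs(X+.08)<.015)&(abs(Y)<.05)&(Z>.05);h,s,vv=hsv(f)
    g2=(h>125)&(h<150)&(s>80)&(abs(X)<.2)&(abs(Y)<.11)
    print(k,g.sum(),g2.sum())
    if g.any():print(" bar x,z",np.median(X[g]).round(4),np.percentile(Z[g],[50,90,97]).round(4))
    if g2.sum()>50:print(" frame",np.polyfit(X[g2],Z[g2],1).round(4),np.percentile(X[g2],[2,98]).round(3),np.percentile(Z[g2],[5,50,95]).round(3))
    # block seen through the guard, near bridge
    w=(X>-.02)&(X<.03)&(abs(Y)<.03)&(vv>200)&(s<30);print(" light px",w.sum())
print(robot.sense()["t"],robot.sense()["wrist_force"])
```

```text
top 187 1523
 bar x,z -0.0802 [0.0806 0.0833 0.0843]
 frame [-0.0074  0.0769] [-0.039  0.117] [0.059 0.079 0.082]
 light px 0
side 204 1683
 bar x,z -0.0815 [0.0779 0.0801 0.0809]
 frame [-0.0007  0.0746] [-0.041  0.108] [0.07  0.076 0.079]
 light px 101
45.3083 [0.17537523 0.29405023 0.30827764]
```

```bash
python3 -c "
from plant import robot
print(robot.close_job())"
```

```text
the job is handed in; nothing more can be done
None
```

The job is handed in at about 45 s, verdict not shown: by my measurements the block is home against the red stop and the guard was lowered slowly until shut; the first grasp missed because the fingertips sit about 27 mm higher than specified, and I did not re-measure the dark block, oil bottle or ring at the end.

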